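Slide the locked drive sled home on the tester

ROBOT

A 6-joint arm with a two-finger parallel gripper is mounted at the origin on the work surface. World frame = base frame: x ahead of the robot, y to its left, z up, the work surface at z = 0. Lengths are in mm, angles in rad, forces in N, time in s.
With the tool pointing down it reaches from about 300 to 775 mm from the base axis. Payload 14.6 kg.
Tool frame: the origin (TCP) lies at the very end of the fingers, on their centre line; the grasp point (between the pads) lies 19 mm behind it; z points along the fingers, y is the line along which they close (so a half turn about z gives the same grasp; the last joint's range is limited). The gripper opens to 94 mm and grips with 3 to 60 N. Pads are 16 mm wide; open, the fingers measure 119 mm over their backs; the gripper's body (75 mm by 177 mm) begins 78 mm behind the grasp point.
Start: joints at [-1.25, 0.3, 1.521, -0, 1.321, -0.067], TCP at [207.976, -509.151, 205.446] pointing down, gripper open.
Joint ranges: [-3.03, 3.03], [-0.79, 2.21], [0.23, 2.52], [-1.04, 4.18], [0, 3.07], [-2.55, 2.55]. Speed limits (rad/s): [2.22, 2.22, 2.57, 3.14, 3.14, 3.14].

INTERFACE

Orientations are given as [roll, pitch, yaw] about the fixed x, y, z axes, in that order (R = Rz(yaw) Ry(pitch) Rx(roll)).
In Python, from cell import read_state, viewer, manip, models gives the robot as it stands.
- The arm moves only by the tool carry_out, never from a script. Its argument "deltas" is a list of rows, each an object with "dp": the shift along the tool's x, y, z in mm, a list of three; "roll": the turn about the tool's z in degrees; "gripper": the opening, from -1 (shut) to 1 (fully open), so that 0 is half open. In form: [{"dp": [tx, ty, tz], "roll": roll, "gripper": gripper}, ...]. A call has 1 to 12 rows; each row is the pose to reach, as a shift and turn from the pose commanded when the call began, along the tool's axes at that moment; what a row does not reach only later rows make up. A row lasts 1/12 s, in which the tool goes at most 41.7 mm and 7.16 degrees, less where a joint would pass 70% of its speed; a pose out of reach is approached as far as the arm can. A call with a gripper value outside its range is refused whole. The fingers move at their own pace and stop on an object; "newtons" is the grip in N (left out, the last holds). Time passes only in rows, so rows that repeat a pose let the fingers close. It gives the time, the measured TCP pose, the force, the opening and the grip force at its end, in the units of the state.
- read_state(): the state, without advancing time (a new reading comes with each control period).
- viewer.camera(name): name is "scene" or "top" or "wrist"; returns the picture (420x560x3 uint8, red, green, blue); there is no depth.
- viewer.camera_params(name): a dict with "fovy" (degrees; the focal length in pixels is half the picture's height over the tangent of half this angle, whatever the lens; pixels are square), "cx", "cy" (the principal point, pixels), "eye" and "attitude" of the camera in the world; the wrist camera has in their place "T_tool_cam" (4x4, takes a point from camera to tool coordinates, whose origin is the TCP and whose axes are the flange's). Camera axes: x right, y up, looking along -z (the intrinsics and any distortion apply to the point x, -y, -z); pixel columns grow to the right and rows downward; lengths in mm; the calibration is good to about 2 mm. A picture is of the moment at which its call begins: read the wrist's pose just before it. camera_params takes no time and is no camera call.
- manip.sign_off(): hands the job in; it is judged then, once.
Trained networks look in the newest picture that a camera, given by its name, has taken for a name from the list of things; names that differ only in an ending like _2 or _b are one class to them, and where a whole thing is asked for, a point or a joint stands for the part that bears it (a point fixed in the world has none). Each returns a list of dicts, best first, with "p" (0 to 1); they miss things now and then, are a little off and sometimes report something else, mostly with a low value. They report only what shows in the picture. A call takes as long as a camera call.
- models.cut_out(camera, label): "region" (420x560 bool, what is visible of it) and "box" ([left, top, right, bottom] in pixels, round what is visible of it).
The state is a dict: "clock": time; "joints": joint angles; "qd": joint speeds; "effort": joint torques, N m; "eef_pos": TCP position; "eef_rot": TCP orientation; "wrist_force": force on the tool from outside, world axes, zero at the start; "moment": the same for the moment, N m; "finger_gap": finger opening in mm; "finger_force": force on a finger pad.
Only numpy, scipy, OpenCV 4.12 (cv2) and the standard library are available. Lean on these libraries where they do the work, as an engineer would, in place of code of your own. Each camera call takes 0.05 s, during which the arm holds its last target. There are 200 camera calls.

TASK

Dock the hard drive for testing: with closed fingertips press the orange locking button on the sled, hold it down while sliding the sled with its drive along the rail all the way to the end stop at the grey dock, then let go so that the button springs back up and the sled stays locked there. Only press and push: do not grip or lift anything, and leave everything else on the bench where it is.

Things in the scene. Friction and masses are not known exactly. Their poses are not given: they have to be found in the camera images.
- tester: The drive tester's rail, bolted to the bench: aluminium, 375 long, 70 wide, 22 high (mm). Origin on the bench on the rail's centre line, 105 mm from its rear end; +x runs along the rail towards the dock (the way the sled must slide), z up.
- dock: Grey dock block 60 x 130 x 70 mm high clamped across the rail (fixed; at a different place along the rail each time), with two rubber bumpers towards the sled: the end stop. Origin on the bench, on the rail's centre line, under the face of the bumpers; +x as the tester's.
- sled (a joint): Position of the grey sled along the tester's +x, in m: about 0.004 at the start, 0.095 to 0.140 at the end stop (the dock's place varies). Button down: it slides with about 1.5 N of drag. Button up: a pin in a toothed rack locks it, within a play of 1.5 mm each way (teeth every 11 mm along most of the way, last notch at the end stop).
- lock (a joint): How far the locking button is pressed, in m: 0 up (locked), 0.006 fully down. Spring: 3 N to begin, 5.4 N fully down; the sled is free from 0.003 onwards. When let go it springs up again and locks the sled.
- button_top (a point): Centre of the top of the orange round locking button, 38 mm across, on the rear of the sled; moves with it. 45 mm above the bench when up, 39 mm when fully down; black deck round it at 36.5 mm. 22 mm ahead of this point (tester +x) a step of the sled, 90 wide, rises to 57 mm: a fingertip on the button can push against it. The sled ends 28 mm behind this point.
- button_home (a point): Point fixed to the dock, where button_top is when the sled touches the end stop and the button is up (128 mm before the bumpers' face, 45 mm above the bench).
- sled_nose (a point): Middle of the front face of the sled, 30 mm above the bench, 128 mm ahead of the button's centre; at the end stop it lies in the plane of the bumpers' face (dock x = 0). The sled is 156 long, 90 wide, with a dark steel hard drive 94.5 x 70 x 10 mm clipped into it ahead of the button, its top 53 mm above the bench.
- spare_drive_mid (a point): Bystander: centre of a spare dark steel hard drive, 94.5 x 70 x 10 mm, flat on the bench.
- screwdriver: Bystander: screwdriver 160 mm long lying along its x axis.
- tape: Bystander: yellow tape roll, 90 mm across, 20 high, lying flat; origin at the centre of its underside.
- screw_dish: Bystander: round steel dish, 84 mm across, 30 high; origin under its centre.
- carton: Bystander: cardboard carton 90 x 65 x 45 mm; origin under its centre.
- memory: Bystander: green memory stick 130 x 30 x 7 mm flat on the bench; origin under its centre.

How it is judged:
By the outcome, as a careful person would: the job done as asked, in the order asked, and still so for the second after the job is handed in, with the robot touching nothing.
It also fails if it takes over 34 s, if anything falls off the work surface, if the arm or the gripper's body presses on something with over 40 N, if the wrist force passes 120 N, or if a joint passes its speed limit or range.

## Working session

There is one attempt and no reset: what is moved stays moved. The work goes in short steps, Python scripts to look and compute and a tool call to move; the robot and the scene stay as the last step left them, time stands still between calls to the robot, and variables do not carry over. Pictures are saved under pics/ and viewed, at most 10 in all, crops included, and the job is handed in when it is done.

Besides the shell and the picture viewer there is one more tool, called after ">>>" by a JSON object that holds its "api" and its "payload". carry_out: Moves the arm, as the interface text tells. Its arguments: {"type":"object","properties":{"deltas":{"type":"array"},"newtons":{"type":"number"}},"required":["deltas"]}

```bash
mkdir -p pics; cat > h.py <<'E'
import numpy as np, cv2
from cell import read_state, viewer, manip, models
from scipy.spatial.transform import Rotation as R
def snap(c,f):
    im=viewer.camera(c); cv2.imwrite('pics/'+f,im[:,:,::-1]); return im
E
python3 - <<'E'
from h import *
for c in('scene','top'):
    snap(c,c+'0.png'); print(c,viewer.camera_params(c))
    for l in('button_top','sled','dock','tester'):
        print(l,[(round(d['p'],2),d['box'],np.argwhere(d['region']).mean(0)[::-1].round(1)) for d in models.cut_out(c,l)[:2]])
print(viewer.camera_params('wrist')); print(read_state())
a=cv2.imread('pics/scene0.png');b=cv2.imread('pics/top0.png')
E
```

```text
scene {'fovy': 53.83366078486901, 'cx': 282.04170782277237, 'cy': 217.83258345828244, 'eye': array([1156.52489907,   96.26497741,  622.58736123]), 'attitude': array([ 0.74805018, -0.00275296,  1.64311581])}
button_top [(0.43, [250.4, 174.2, 269.5, 188.1], array([259.3, 179.3])), (0.4, [160.1, 258.3, 212.3, 305.4], array([188.1, 281.8]))]
sled [(0.57, [237.4, 170.7, 294.6, 232.7], array([265. , 203.3]))]
dock [(0.67, [340.1, 248.5, 389.0, 286.9], array([363.1, 263.9])), (0.66, [246.0, 267.9, 334.3, 330.5], array([288.8, 297.4]))]
tester [(0.72, [237.7, 173.2, 321.5, 343.8], array([272.8, 238.8])), (0.55, [305.8, 200.5, 354.0, 240.9], array([327.2, 219.9]))]
top {'fovy': 49.86917808950658, 'cx': 276.67926693351063, 'cy': 208.7190372068037, 'eye': array([479.46060425,  52.47419241, 978.83033367]), 'attitude': array([ 0.15564242, -0.03394513, -1.54439478])}
button_top [(0.69, [275.9, 253.7, 296.2, 273.8], array([285.2, 260.6]))]
sled [(0.68, [249.9, 194.4, 306.1, 279.4], array([279.2, 237.1]))]
dock [(0.95, [220.8, 109.5, 284.9, 155.7], array([253.2, 131.2]))]
tester [(0.8, [233.0, 113.3
[... 542 characters left out ...]
ck': 0.5, 'joints': array([-1.24957879e+00,  2.99882366e-01,  1.52102646e+00, -2.86951826e-05,
        1.32070424e+00, -6.65848922e-02]), 'qd': array([ 1.38118500e-03, -2.14965218e-03, -8.29020295e-05, -7.07735041e-04,
       -2.03202628e-03, -3.52799369e-04]), 'effort': array([-9.75827606e-04, -5.31350148e+01, -3.52740741e+01,  7.07995193e-02,
        2.14136794e-02, -1.17750307e-05]), 'eef_pos': array([ 207.9761667 , -509.13791141,  205.44405286]), 'eef_rot': array([-3.14157044e+00,  2.63824859e-05,  3.87809530e-01]), 'wrist_force': array([ 0.66622785,  0.0098475 , -0.23224373]), 'moment': array([-0.004881  ,  0.0378564 , -0.01098926]), 'finger_force': 0.0, 'finger_gap': 93.78500281063361}
```

View pics/top0.png

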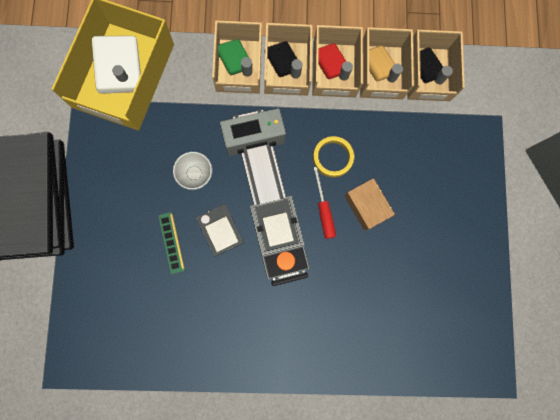

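View pics/scene0.png

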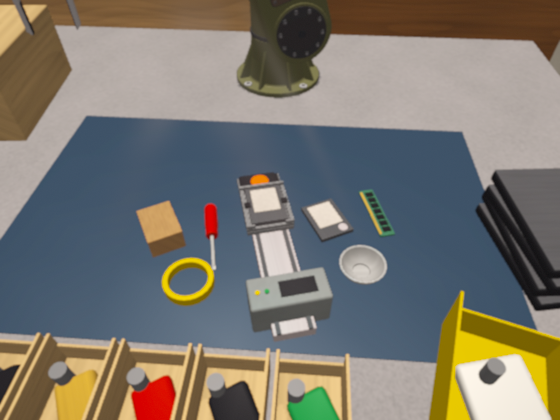

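The top view shows the button at (286,261), the dock around (253,131), and the rail between them. The scene view shows the button at (259,180) and the dock at (289,298).

```bash
cat >> h.py <<'E'
def cam(c,st=None):
    p=viewer.camera_params(c); f=210/np.tan(np.radians(p['fovy'])/2)
    if c=='wrist':
        T=p['T_tool_cam']; Rt=R.from_euler('xyz',st['eef_rot']).as_matrix()
        return Rt@T[:3,:3],Rt@T[:3,3]+st['eef_pos'],f,p['cx'],p['cy']
    return R.from_euler('xyz',p['attitude']).as_matrix(),p['eye'],f,p['cx'],p['cy']
def ray(C,u,v):
    d=C[0]@np.array([(u-C[3])/C[2],-(v-C[4])/C[2],-1]); return C[1],d/np.linalg.norm(d)
def atz(C,u,v,z):
    o,d=ray(C,u,v); return o+d*(z-o[2])/d[2]
def tri(a,b):
    A=0;y=0
    for o,d in(a,b):
        P=np.eye(3)-np.outer(d,d);A=A+P;y=y+P@o
    return np.linalg.solve(A,y)
E
python3 - <<'E'
from h import *
S=cam('scene');T=cam('top')
print('button',tri(ray(S,259.3,181),ray(T,286,261)),atz(T,286,261,45),atz(S,259.5,181,45))
# rail upper-surface edges between sled and dock (top view)
for p in[(243,150),(256,198),(272,147),(286,196),(254,150),(267,197)]: print(p,atz(T,*p,22))
for p in[(222,122),(283,110)]:print('dock far top',atz(T,*p,70))
E
```

```text
button [518.62192491   3.27947509  42.52963416] [518.59640508   2.58572326  45.        ] [521.28332372   4.91660197  45.        ]
(243, 150) [757.94749129 100.96324543  22.        ]
(256, 198) [652.39987275  69.04126064  22.        ]
(272, 147) [767.04110709  37.82998162  22.        ]
(286, 196) [658.88325164   4.58968064  22.        ]
(254, 150) [758.81954795  76.97750525  22.        ]
(267, 197) [655.35573415  45.4710652   22.        ]
dock far top [802.86972531 144.64594261  70.        ]
dock far top [834.23642344  17.61290949  70.        ]
```

>>> {"api": "carry_out", "payload": {"deltas": [{"dp": [40, -30, 0], "roll": 6, "gripper": -1}, {"dp": [80, -60, 0], "roll": 6, "gripper": -1}, {"dp": [110, -80, 0], "roll": 6, "gripper": -1}, {"dp": [145, -105, 0], "roll": 6, "gripper": -1}, {"dp": [175, -130, 0], "roll": 6, "gripper": -1}, {"dp": [210, -155, 0], "roll": 6, "gripper": -1}, {"dp": [240, -178, 0], "roll": 6, "gripper": -1}, {"dp": [275, -203, 0], "roll": 6, "gripper": -1}, {"dp": [310, -228, 0], "roll": 6, "gripper": -1}, {"dp": [340, -252, 0], "roll": 6, "gripper": -1}, {"dp": [375, -277, 0], "roll": 6, "gripper": -1}, {"dp": [410, -300, 0], "roll": 6, "gripper": -1}]}}

```text
clock: 1.5
eef_pos: [470.1, -81.0, 205.8]
eef_rot: [3.141, -0.001, 0.283]
wrist_force: [0.2, -1.5, 0.2]
finger_gap: 17.3
finger_force: 0.0
```

>>> {"api": "carry_out", "payload": {"deltas": [{"dp": [35, -25, 0], "roll": 0, "gripper": -1}, {"dp": [70, -51, 0], "roll": 0, "gripper": -1}, {"dp": [78, -48, 0], "roll": 0, "gripper": -1}, {"dp": [78, -48, 0], "roll": 0, "gripper": -1}, {"dp": [78, -48, 0], "roll": 0, "gripper": -1}]}}

```text
clock: 1.92
eef_pos: [530.8, -15.2, 205.1]
eef_rot: [-3.141, 0.001, 0.284]
wrist_force: [0.4, -0.3, -0.4]
finger_gap: 0.7
finger_force: 0.0
```

```bash
python3 - <<'E'
from h import *
st=read_state();snap('wrist','w1.png');np.save('w1.npy',np.r_[st['eef_pos'],st['eef_rot']])
print(st['clock'],st['eef_pos'],st['eef_rot'],st['finger_gap'])
for l in('button_top','dock','tester','sled'):
    print(l,[(round(d['p'],2),d['box'],np.argwhere(d['region']).mean(0)[::-1].round(1)) for d in models.cut_out('wrist',l)[:1]])
E
```

```text
1.9167 [530.76665491 -15.23210396 205.05034304] [-3.14141176e+00  8.13086932e-04  2.83848588e-01] 0.6783409227650211
button_top [(0.76, [240.9, 175.6, 280.4, 216.5], array([260.1, 196.9]))]
dock []
tester [(0.95, [206.5, 1.1, 312.8, 236.0], array([259.7, 118.7]))]
sled [(0.8, [210.1, 54.2, 308.9, 224.8], array([259.6, 135.9]))]
```

View pics/w1.png

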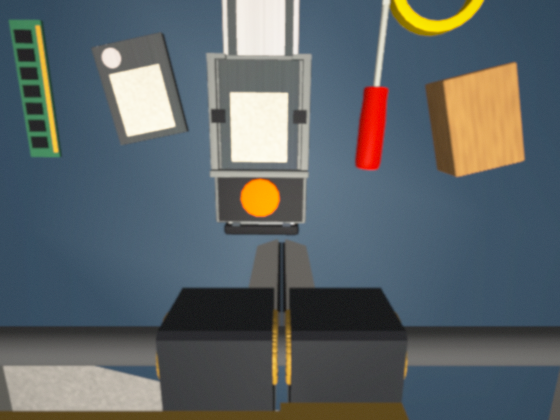

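The wrist view is nearly aligned with the rail. The button is at (260,197), the sled's front corners are at (208,55) and (311,55), and the fingertips are at (281,243).

```bash
python3 - <<'E'
from h import *
w=np.load('w1.npy');W=cam('wrist',dict(eef_pos=w[:3],eef_rot=w[3:]))
T=cam('top');S=cam('scene')
im=cv2.imread('pics/w1.png');m=((im[:,:,2]>200)&(im[:,:,1]>80)&(im[:,:,1]<170)&(im[:,:,0]<60)).astype(np.uint8)
n,_,st,c=cv2.connectedComponentsWithStats(m);i=1+st[1:,4].argmax();print(c[i],st[i]);u=c[i]
b=atz(W,*u,45);print('btn',b,'tri top',tri(ray(W,*u),ray(T,286,261)),'tri sc',tri(ray(W,*u),ray(S,259.3,181)))
print('radius check',atz(W,u[0]+20,u[1],45)-b)
a=[atz(W,*p,z) for p,z in [((222,2),22),((222,50),22),((299,2),22),((299,50),22),((208,55),53),((311,55),53),((212,175),57),((308,175),57)]]
for q in a:print(q)
for i in(0,2):print('yaw',np.arctan2(*(a[i]-a[i+1])[1::-1]))
for i in (4,6):
  d=a[i]-a[i+1];print('perp yaw',np.arctan2(-d[0],d[1]),np.linalg.norm(d))
Rt=R.from_euler('xyz',w[3:]).as_matrix();print('tool shift',Rt.T@(b-w[:3]))
E
```

```text
[255.56862745 195.41176471] [241 179  39  38 612]
btn [521.69638708   7.20217004  45.        ] tri top [519.46926413   4.7430606   37.97834339] tri sc [522.21133458   5.92927808  46.10582215]
radius check [  5.34272082 -18.35801502   0.        ]
[679.59930477  83.03744208  22.        ]
[640.69359333  73.42065867  22.        ]
[698.90396073  16.57808141  22.        ]
[660.59677055   4.93032257  22.        ]
[630.03891512  77.95141638  53.        ]
[654.46081853  -6.08475139  53.        ]
[531.71494385  50.10540308  57.        ]
[556.09786322 -33.69518397  57.        ]
yaw 0.24232447665920653
yaw 0.29517917294129753
perp yaw 0.2828216843265075 87.51289538602094
perp yaw 0.28314602825652563 87.27579931669612
tool shift [ -2.2944131  -24.04775708 160.05661424]
```

>>> {"api": "carry_out", "payload": {"deltas": [{"dp": [2, -7, 35], "roll": 0, "gripper": -1}, {"dp": [4, -14, 70], "roll": 0, "gripper": -1}, {"dp": [5, -19.5, 105], "roll": 0, "gripper": -1}, {"dp": [5, -19.5, 130], "roll": 0, "gripper": -1}, {"dp": [5, -19.5, 145], "roll": 0, "gripper": -1}, {"dp": [5, -19.5, 145], "roll": 0, "gripper": -1}, {"dp": [5, -19.5, 145], "roll": 0, "gripper": -1}]}}

```text
clock: 2.75
eef_pos: [530.2, 4.4, 60.7]
eef_rot: [-3.141, 0.001, 0.282]
wrist_force: [-0.5, -0.3, -0.4]
finger_gap: 0.0
finger_force: 0.0
```

```bash
python3 - <<'E'
from h import *
st=read_state();im=viewer.camera('wrist');cv2.imwrite('pics/w2.png',im[:,:,::-1])
W=cam('wrist',st);print(st['clock'],st['eef_pos'],st['wrist_force'])
Rt=R.from_euler('xyz',st['eef_rot']).as_matrix()
for l in('button_top','sled'):
  for d in models.cut_out('wrist',l)[:1]:
    B=d['box'];print(l,d['p'],B, Rt.T@(atz(W,(B[0]+B[2])/2,B[1],45)-st['eef_pos']))
E
```

```text
2.75 [530.17638825   4.42527562  60.72023015] [-0.54025106 -0.32210184 -0.4119563 ]
button_top 0.83 [244.1, 231.6, 309.4, 272.1] [ 8.28835814 -1.90549441 15.71618453]
sled 0.89 [186.6, 10.6, 374.0, 289.7] [120.96379751   0.26335855  15.65559893]
```

View pics/w2.png

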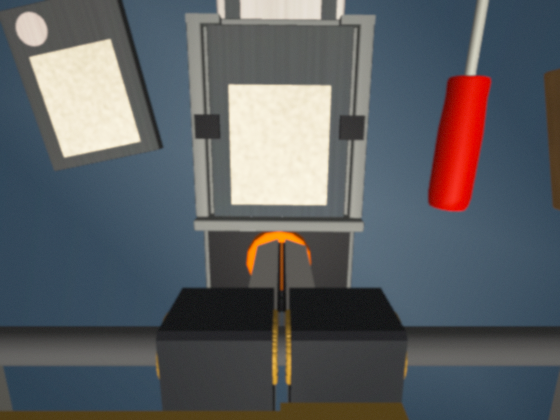

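The fingertips are over the front half of the button, centred to within about 1 mm, and about 3 mm from the step. The button's front edge is at row 232. I'll press now.

>>> {"api": "carry_out", "payload": {"deltas": [{"dp": [0, -0.5, 8], "roll": 0, "gripper": -1}, {"dp": [0, -0.5, 14], "roll": 0, "gripper": -1}, {"dp": [0, -0.5, 17], "roll": 0, "gripper": -1}, {"dp": [0, -0.5, 19], "roll": 0, "gripper": -1}, {"dp": [0, -0.5, 20.5], "roll": 0, "gripper": -1}, {"dp": [0, -0.5, 20.5], "roll": 0, "gripper": -1}, {"dp": [0, -0.5, 20.5], "roll": 0, "gripper": -1}]}}

```text
clock: 3.48
eef_pos: [530.3, 5.3, 40.1]
eef_rot: [3.142, -0.0, 0.283]
wrist_force: [0.0, 0.2, 5.2]
finger_gap: 0.9
finger_force: 2.4
```

>>> {"api": "carry_out", "payload": {"deltas": [{"dp": [0, 0, 1], "roll": 0, "gripper": -1}, {"dp": [2, 0, 1], "roll": 0, "gripper": -1}, {"dp": [5, 0, 1], "roll": 0, "gripper": -1}, {"dp": [9, 0, 1], "roll": 0, "gripper": -1}, {"dp": [13, 0, 1], "roll": 0, "gripper": -1}, {"dp": [17, 0, 1], "roll": 0, "gripper": -1}, {"dp": [21, 0, 1], "roll": 0, "gripper": -1}, {"dp": [25, 0, 1], "roll": 0, "gripper": -1}, {"dp": [28, 0, 1], "roll": 0, "gripper": -1}, {"dp": [30, 0, 1], "roll": 0, "gripper": -1}, {"dp": [30, 0, 1], "roll": 0, "gripper": -1}]}}

```text
clock: 4.4
eef_pos: [559.5, 13.6, 39.3]
eef_rot: [3.141, -0.001, 0.283]
wrist_force: [0.6, -1.0, 5.9]
finger_gap: 0.5
finger_force: 2.5
```

```bash
python3 - <<'E'
from h import *
st=read_state();im=viewer.camera('wrist');cv2.imwrite('pics/w3.png',im[:,:,::-1])
W=cam('wrist',st);print(st['clock'],st['eef_pos'],st['wrist_force'])
Rt=R.from_euler('xyz',st['eef_rot']).as_matrix()
for l in('button_top','sled','dock'):
  for d in models.cut_out('wrist',l)[:1]:
    B=d['box'];print(l,d['p'],B, Rt.T@(atz(W,(B[0]+B[2])/2,B[1],42)-st['eef_pos']))
E
```

```text
4.4 [559.53857778  13.58818845  39.29791119] [ 0.58064802 -1.01273676  5.91186997]
button_top 0.72 [247.6, 250.0, 314.0, 282.1] [ 4.29521939  0.4070445  -2.69871385]
sled 0.64 [174.3, 1.3, 390.5, 314.1] [120.00377969   1.24177112  -2.61260779]
```

View pics/w3.png

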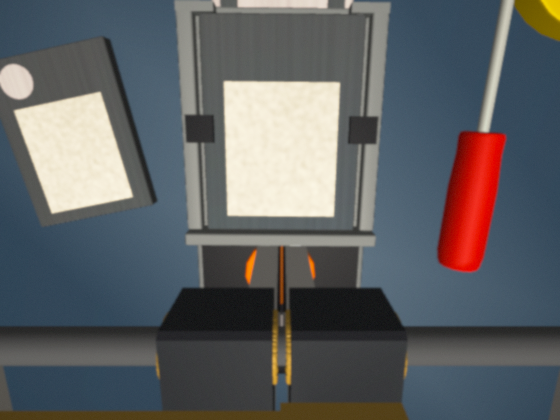

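The sled is moving with the button held down, and the fingertip is near the step (edge at row 240). I'll keep pushing.

>>> {"api": "carry_out", "payload": {"deltas": [{"dp": [3, 0, 0], "roll": 0, "gripper": -1}, {"dp": [7, 0, 0], "roll": 0, "gripper": -1}, {"dp": [12, 0, 0], "roll": 0, "gripper": -1}, {"dp": [17, 0, 0], "roll": 0, "gripper": -1}, {"dp": [22, 0, 0], "roll": 0, "gripper": -1}, {"dp": [27, 0, 0], "roll": 0, "gripper": -1}, {"dp": [32, 0, 0], "roll": 0, "gripper": -1}, {"dp": [37, 0, 0], "roll": 0, "gripper": -1}, {"dp": [42, 0, 0], "roll": 0, "gripper": -1}, {"dp": [46, 0, 0], "roll": 0, "gripper": -1}, {"dp": [49, 0, 0], "roll": 0, "gripper": -1}, {"dp": [50, 0, 0], "roll": 0, "gripper": -1}]}}

```text
clock: 5.6
eef_pos: [607.6, 27.2, 39.3]
eef_rot: [3.141, -0.001, 0.283]
wrist_force: [-0.6, -3.6, 4.6]
finger_gap: 0.8
finger_force: 2.5
```

```bash
python3 - <<'E'
from h import *
st=read_state();print(st['eef_pos'],st['wrist_force'])
im=viewer.camera('top');cv2.imwrite('pics/t2.png',cv2.resize(im[90:290,180:360,::-1],None,fx=3,fy=3,interpolation=cv2.INTER_CUBIC))
im=viewer.camera('scene');cv2.imwrite('pics/s2.png',cv2.resize(im[150:350,220:360,::-1],None,fx=3,fy=3,interpolation=cv2.INTER_CUBIC))
a=cv2.imread('pics/t2.png');b=cv2.imread('pics/s2.png')
cv2.imwrite('pics/ts2.png',cv2.resize(np.hstack([a,b]),None,fx=.8,fy=.8))
E
```

```text
[607.57427258  27.23961288  39.30102785] [-0.64345394 -3.6404092   4.61430237]
```

View pics/ts2.png

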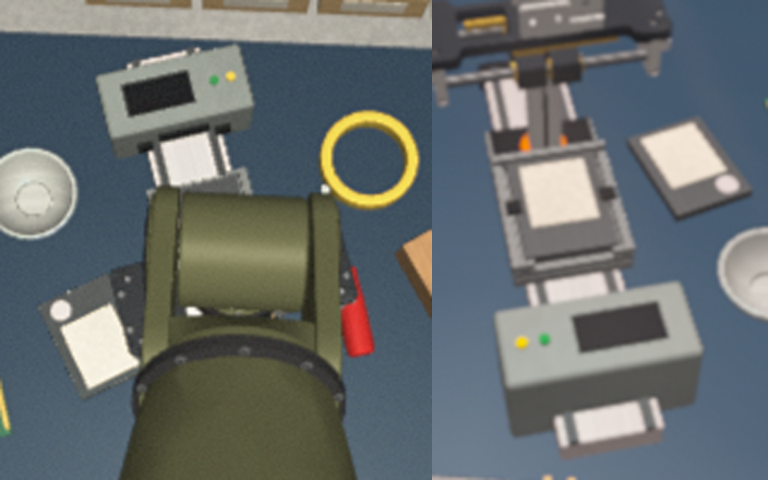

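The top view shows a gap of about 40 mm left between sled and bumpers. The sideways force is growing, so the rail's yaw is a little smaller than mine. I'll shift right slightly while continuing.

>>> {"api": "carry_out", "payload": {"deltas": [{"dp": [2, 0.5, 0], "roll": 0, "gripper": -1}, {"dp": [5, 1, 0], "roll": 0, "gripper": -1}, {"dp": [9, 1.4, 0], "roll": 0, "gripper": -1}, {"dp": [13, 1.8, 0], "roll": 0, "gripper": -1}, {"dp": [17, 2, 0], "roll": 0, "gripper": -1}, {"dp": [20, 2.1, 0], "roll": 0, "gripper": -1}, {"dp": [23, 2.2, 0], "roll": 0, "gripper": -1}, {"dp": [25, 2.2, 0], "roll": 0, "gripper": -1}, {"dp": [25, 2.2, 0], "roll": 0, "gripper": -1}]}}

```text
clock: 6.45
eef_pos: [631.9, 33.3, 39.3]
eef_rot: [-3.141, -0.0, 0.283]
wrist_force: [-1.4, 4.3, 5.7]
finger_gap: 0.3
finger_force: 2.9
```

>>> {"api": "carry_out", "payload": {"deltas": [{"dp": [1, -0.4, 0], "roll": 0, "gripper": -1}, {"dp": [2, -0.8, 0], "roll": 0, "gripper": -1}, {"dp": [3.5, -0.8, 0], "roll": 0, "gripper": -1}, {"dp": [5, -0.8, 0], "roll": 0, "gripper": -1}, {"dp": [6, -0.7, 0], "roll": 0, "gripper": -1}, {"dp": [7, -0.7, 0], "roll": 0, "gripper": -1}, {"dp": [8, -0.7, 0], "roll": 0, "gripper": -1}, {"dp": [8, -0.7, 0], "roll": 0, "gripper": -1}]}}

```text
clock: 7.12
eef_pos: [639.3, 35.6, 39.3]
eef_rot: [-3.142, -0.0, 0.283]
wrist_force: [-0.5, -0.4, 5.5]
finger_gap: 0.5
finger_force: 2.6
```

>>> {"api": "carry_out", "payload": {"deltas": [{"dp": [1, 0, 0], "roll": 0, "gripper": -1}, {"dp": [2, 0, 0], "roll": 0, "gripper": -1}, {"dp": [3, 0.1, 0], "roll": 0, "gripper": -1}, {"dp": [4, 0.1, 0], "roll": 0, "gripper": -1}, {"dp": [5, 0.1, 0], "roll": 0, "gripper": -1}, {"dp": [6, 0.2, 0], "roll": 0, "gripper": -1}, {"dp": [7, 0.2, 0], "roll": 0, "gripper": -1}, {"dp": [8, 0.2, 0], "roll": 0, "gripper": -1}, {"dp": [8, 0.2, 0], "roll": 0, "gripper": -1}]}}

```text
clock: 7.87
eef_pos: [647.0, 37.7, 39.3]
eef_rot: [-3.141, -0.0, 0.283]
wrist_force: [-1.5, 0.9, 5.1]
finger_gap: 0.5
finger_force: 2.6
```

```bash
python3 - <<'E'
from h import *
im=viewer.camera('top');a=cv2.resize(im[90:200,200:320,::-1],None,fx=4,fy=4,interpolation=cv2.INTER_CUBIC)
im=viewer.camera('scene');b=cv2.resize(im[190:300,230:310,::-1],None,fx=4,fy=4,interpolation=cv2.INTER_CUBIC)
cv2.imwrite('pics/ts3.png',np.hstack([a,b]))
E
```

```text
(no output)
```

View pics/ts3.png

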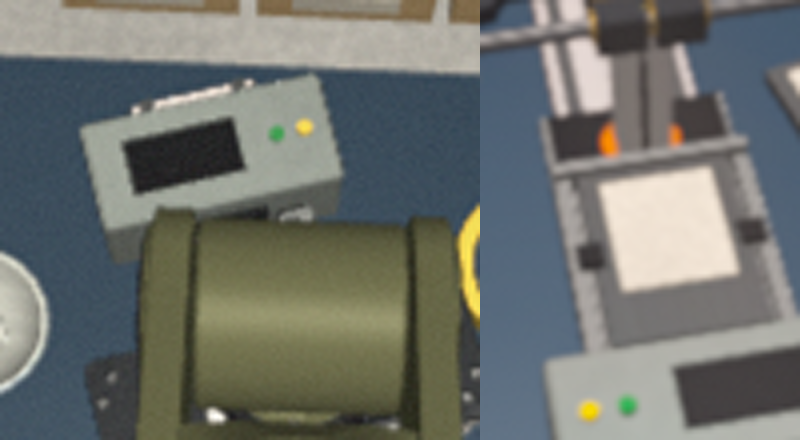

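The sled is close to the dock, and the fingertip is still on the button. I'll creep to the stop.

>>> {"api": "carry_out", "payload": {"deltas": [{"dp": [1, 0, 0], "roll": 0, "gripper": -1}, {"dp": [2, 0, 0], "roll": 0, "gripper": -1}, {"dp": [3, 0, 0], "roll": 0, "gripper": -1}, {"dp": [4, 0, 0], "roll": 0, "gripper": -1}, {"dp": [5, 0, 0], "roll": 0, "gripper": -1}, {"dp": [5, 0, 0], "roll": 0, "gripper": -1}]}}

```text
clock: 8.47
eef_pos: [649.7, 38.3, 39.2]
eef_rot: [-3.141, 0.006, 0.283]
wrist_force: [-18.9, -4.0, 14.7]
finger_gap: 0.4
finger_force: 10.7
```

The end stop is reached: there's about 19 N along the rail. I'll relax to a light push, then release vertically.

>>> {"api": "carry_out", "payload": {"deltas": [{"dp": [-1, 0, 0], "roll": 0, "gripper": -1}, {"dp": [-1.7, 0, 0], "roll": 0, "gripper": -1}, {"dp": [-1.7, 0, 0], "roll": 0, "gripper": -1}, {"dp": [-1.7, 0, 0], "roll": 0, "gripper": -1}]}}

```text
clock: 8.8
eef_pos: [649.6, 38.3, 39.2]
eef_rot: [-3.141, 0.001, 0.283]
wrist_force: [-6.0, -0.4, 7.2]
finger_gap: 0.4
finger_force: 3.7
```

>>> {"api": "carry_out", "payload": {"deltas": [{"dp": [-0.3, 0, -2], "roll": 0, "gripper": -1}, {"dp": [-0.3, 0, -5], "roll": 0, "gripper": -1}, {"dp": [-0.3, 0, -9], "roll": 0, "gripper": -1}, {"dp": [-0.3, 0, -20], "roll": 0, "gripper": -1}, {"dp": [-0.3, 0, -45], "roll": 0, "gripper": -1}, {"dp": [-40, 0, -75], "roll": 0, "gripper": -1}, {"dp": [-75, 0, -100], "roll": 0, "gripper": -1}, {"dp": [-75, 0, -100], "roll": 0, "gripper": -1}, {"dp": [-75, 0, -100], "roll": 0, "gripper": -1}]}}

```text
clock: 9.55
eef_pos: [577.9, 17.1, 142.0]
eef_rot: [3.14, -0.004, 0.282]
wrist_force: [0.8, -0.2, 0.1]
finger_gap: 0.4
finger_force: 0.0
```

```bash
python3 - <<'E'
from h import *
st=read_state();W=cam('wrist',st);im=viewer.camera('wrist');print(st['clock'],st['wrist_force'])
for d in models.cut_out('wrist','button_top')[:1]:
    B=d['box'];print(d['p'],B,atz(W,(B[0]+B[2])/2,(B[1]+B[3])/2,45))
s=viewer.camera('scene')[170:310,220:320]
cv2.imwrite('pics/end.png',np.hstack([im[:,100:460,::-1],cv2.resize(s[:,:,::-1],(300,420),interpolation=cv2.INTER_CUBIC)]))
E
```

```text
9.55 [ 0.84178305 -0.23048801  0.11155118]
0.74 [214.4, 0.9, 346.4, 167.4] [668.21900693  43.10820489  45.        ]
```

View pics/end.png

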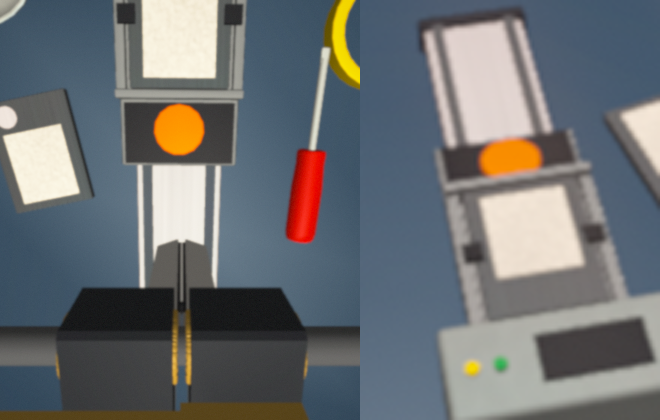

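The arm is clear and the button looks up. I'll check the gap at the bumpers from above.

>>> {"api": "carry_out", "payload": {"deltas": [{"dp": [30, 0, -30], "roll": 0, "gripper": -1}, {"dp": [60, 0, -50], "roll": 0, "gripper": -1}, {"dp": [90, 0, -50], "roll": 0, "gripper": -1}, {"dp": [110, 0, -50], "roll": 0, "gripper": -1}, {"dp": [110, 0, -50], "roll": 0, "gripper": -1}, {"dp": [110, 0, -50], "roll": 0, "gripper": -1}]}}

```text
clock: 10.2
eef_pos: [683.9, 48.7, 186.2]
eef_rot: [-3.141, 0.003, 0.284]
wrist_force: [0.3, -0.1, -0.3]
finger_gap: 0.8
finger_force: 0.0
```

```bash
python3 - <<'E'
from h import *
st=read_state();W=cam('wrist',st);im=snap('wrist','w5.png');print(st['clock'],st['eef_pos'])
for l in('button_top','dock'):
  for d in models.cut_out('wrist',l)[:1]: print(l,d['p'],d['box'])
E
```

```text
10.2 [683.92745511  48.68784902 186.2059574 ]
button_top 0.9 [263.2, 228.7, 301.1, 246.3]
dock 0.69 [196.0, 12.9, 367.2, 109.6]
```

View pics/w5.png

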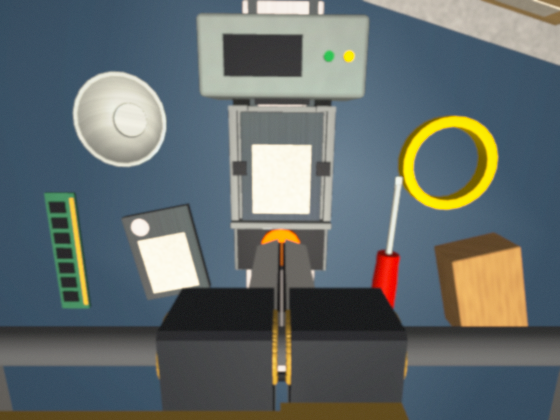

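The sled's front edge (row 105) sits on the black bumpers, and nothing else has moved. One quick check of the button's height from the two wrist views.

```bash
python3 - <<'E'
from h import *
o=lambda im:((im[:,:,2]>150)&(im[:,:,1]>50)&(im[:,:,1]<190)&(im[:,:,0]<70)).astype(np.uint8)
def top(f,c0,c1,s):
    m=o(cv2.imread('pics/'+f))[:, c0:c1]; n,_,st,_=cv2.connectedComponentsWithStats(m);i=1+st[1:,4].argmax();return st[i][0]+c0+s+st[i][2]/2,st[i][1]
a=top('end.png',120,240,100);b=top('w5.png',250,310,0);print(a,b)
A=cam('wrist',dict(eef_pos=np.array([577.9,17.1,142.]),eef_rot=[3.14,-.004,.282]));B=cam('wrist',dict(eef_pos=np.array([683.93,48.69,186.2]),eef_rot=[-3.141,.003,.284]))
p=tri(ray(A,*a),ray(B,*b));print('button front edge',p)
q=tri(ray(A,*[281,95]),ray(B,*[281,224]));print('step edge (57)',q,'button-step',p[2]-q[2])
E
```

```text
(np.float64(279.5), np.int32(104)) (np.float64(281.0), np.int32(230))
button front edge [654.68618113  39.91099369  47.63422751]
step edge (57) [660.75766893  41.10225725  48.99191304] button-step -1.3576855337394633
```

```bash
python3 -c "
from h import *
print(manip.sign_off())"
```

```text
the job is handed in; nothing more can be done
None
```

The job is handed in: the sled is against the end stop (about 19 N felt there, bumpers touching in the last picture) and the released button measured up at about 48 mm against 45 mm nominal. The lock itself was not tested by pulling back, and nothing else on the bench appears to have moved.

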